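Level the refill dispenser's pressure plate on its stop foot

ROBOT

A 6-joint arm with a two-finger parallel gripper is mounted at the origin on the work surface. World frame = base frame: x ahead of the robot, y to its left, z up, the work surface at z = 0. Lengths are in m, angles in rad, forces in N, time in s.
With the tool pointing down it reaches from about 0.3 to 0.875 m from the base axis. Payload 6.4 kg.
Tool frame: the origin (TCP) lies midway between the tips of the shut fingers; the grasp point (between the pads) lies 19 mm behind it (ctrl.hold_point_z is the distance from the TCP to the grasp point, in m); z points along the fingers, y is the line along which they close (so a half turn about z gives the same grasp; the last joint's range is limited). The gripper opens to 85 mm and grips with 20 to 120 N. Pads are 22 mm wide; open, the fingers measure 114 mm over their backs; the gripper's body (76 mm by 85 mm) begins 54 mm behind the grasp point. The pads swing forward as they close: fully open they stand 13 mm farther back than shut.
Start: joints at [-1.419, 0.181, 1.607, -0, 1.354, -0.206], TCP at [0.201, -0.539, 0.231] pointing down, gripper open.
Joint ranges: [-2.99, 2.99], [-0.89, 2.07], [0.3, 2.58], [-1.14, 4.28], [0, 2.63], [-3.12, 3.12]. Speed limits (rad/s): [2.57, 2.57, 3.01, 3.14, 3.14, 3.14].

INTERFACE

Orientations are given as a unit quaternion [w, x, y, z].
In Python, from bench import ctrl gives the robot as it stands.
- The arm moves only by the tool carry_out, never from a script. Its argument "plan" is text: rows parted by semicolons, each of 6 numbers parted by spaces: the shift along the tool's x, y, z as a fraction of full scale, then the turn, a rotation vector about the tool's x, y, z as a fraction of full scale. A call has exactly 8 rows; each row shifts and turns the commanded pose from where the row before left it, along the tool's axes as they then stand; what a row does not reach is not made up. Full scale, the value 1, is 40 mm for a shift and 0.1 rad for a turn. A row lasts 1/12 s, in which the tool goes at most 41.7 mm and 7.16 degrees, less where a joint would pass 70% of its speed; a pose out of reach is approached as far as the arm can. A call with a number of a shift or a turn outside -1 to 1 is refused whole. A call with a gripper value outside its range is refused whole. "claw" is the gripper's target within -1 to 1 (shut at 1, half-way at 0, fully open at -1), set as the call begins (left out, the last holds). The fingers move at their own pace and stop on an object; the grip force is fixed at half the most. Time passes only in rows, so rows that do not move let the fingers close, or fill a call up. It gives the time, the measured TCP pose, the force, the opening and the grip force at its end, in the units of the state.
- ctrl.get_obs(): the state, without advancing time (a new reading comes with each control period).
- ctrl.camera(name): name is "side" or "top" or "wrist"; returns a dict with "pixels" (480x640x3 uint8, red, green, blue), "mtx" (3x3 intrinsics, pixels), "R" (3x3) and "t" (3): a world point X has camera coordinates R X + t. Camera axes: x right, y down, z forward; pixel columns grow to the right and rows downward; lengths in m; the calibration is good to about 2 mm. A picture is of the moment at which its call begins. There is no depth.
- ctrl.hand_in(): hands the job in; it is judged then, once.
The state is a dict: "time_s": time; "q": joint angles; "dq": joint speeds; "joint_efforts": joint torques, N m; "eef_pos": TCP position; "eef_rot": TCP orientation; "wrist_force": force on the tool from outside, world axes, zero at the start; "torque": the same for the moment, N m; "opening": opening from 0.0 (shut) to 1.0 (fully open); "grasp_force": force on a finger pad.
Only numpy, scipy, OpenCV 4.12 (cv2) and the standard library are available. Lean on these libraries where they do the work, as an engineer would, in place of code of your own. Each camera call takes 0.05 s, during which the arm holds its last target. There are 200 camera calls.

TASK

The refill dispenser's chrome pressure plate no longer sits level when it is pressed down, so shut its feed first, because pressing the plate with the feed open would run water: swing the ball valve's lever all the way round until it stands square across the pipe. Then grip the wing knob of the stop foot at the plate's front lip, press it down so that the foot stands firmly on its landing, and turn the knob until the bubble of the spirit level on the plate lies centred between its two lines. Finish while still gripping the knob and pressing it down like that, and leave the other things on the counter where they are.

Things in the scene. Friction and masses are not known exactly. Their poses are not given: they have to be found in the camera images.
- dispenser: refill dispenser, fixed: grey cast base 340 x 200 mm, top at 26 mm; origin on the counter, its own -x to the front (the wing knob's side), z up. A riser with spout, 310 mm high, stands at own (+145, -60) mm, spout swung aside to -y; a 21 mm copper feed pipe, axis 46 mm high, runs along x at own y = +160 mm, from x = -60 to +130 mm
- valve_lever (a joint): angle of the ball valve's lever about its vertical stem: 0 = fully open, along the pipe, pointing to the dispenser's own -x; grows as the lever swings outward to the dispenser's +y (clockwise seen from above); 1.571 = shut, square across the pipe, at its stop. Starts between 0 and 0.5; stays where it is left; about 0.2 N m turns it
- valve_stem (a point): point on the vertical stem axis of the ball valve, 92 mm above the counter, at the height of the lever's sleeve centre; fixed, axes as the dispenser's
- lever_grip (a point): centre of the lever's black sleeve (64 mm long, 17 mm wide, 11 mm thick, level), 62 mm out from the stem axis; its own -x points outward along the lever. Below the sleeve are at least 30 mm free, down to the pipe
- foot: stop foot in the plate's front lip: a black wing knob (bar 50 mm long along its own x, 13 mm wide, 28 mm high) on a threaded stem, ball foot 51 mm below; origin at the bar's centre, 34 mm above the plate. Right-hand thread, 8 mm a turn, stays as turned (0.06 N m): clockwise from above drives the foot down and so raises the lip. At the start it is 1.0 to 2.4 rad of turn too short
- plate: chrome pressure plate, 228 x 180 x 4 mm, hinged along its back; origin on the hinge axis, 200 mm behind the knob and 18 mm above the plate, x along the plate, away from the knob. Sprung up: unpressed, its lip is 4 mm too high and the foot hangs 5 to 7 mm above the landing; its spring takes 3 to 6 N at the knob, and a firmly gripped knob tilts with the plate and resists some more
- landing: steel landing disc on the base under the foot, 26 mm across, fixed; origin at the centre of its underside, its top 32 mm above the counter; so the knob's centre is 83 mm above the counter while the foot stands on it, however it is turned (then turning moves the lip, not the knob). Firmly pressed: more than 4 N on the landing, over and above the plate's spring
- vial (a point): centre of the vial of the pocket spirit level (110 x 24 x 30 mm high) that magnets hold on the plate, left of the knob seen from the front; x runs along the vial, from the lip (-x) to the hinge (+x). Two black lines on it at x = -8 and +8 mm
- bubble (a point): centre of the white bubble, 11 mm long, sliding along the vial's x to the higher side, up to 22 mm each way; settles in about 1 s. It tells something only while the foot is pressed on the landing: then 1 mm off centre = 1 mrad of slope = 0.157 rad of knob turn; on the +x side the lip is too low, turn the knob clockwise from above. Unpressed it lies at -20 mm
- cash_tray: red plastic cash tray, 150 x 230 x 24 mm high, open on top, loose; origin at the centre of its underside (leave alone)
- bulb: spare milk-glass bulb with a brass bayonet cap, 108 mm long, 60 mm across, lying in the cash tray, loose; origin under its middle (leave alone)
- egg_timer: round steel egg timer, 68 mm across, 73 mm high, loose; origin at the centre of its underside (leave alone)
- sugar_pourer: sugar pourer with a steel spout cap, 68 mm across, 156 mm high, loose; origin at the centre of its underside (leave alone)
- salt_shaker: salt shaker, 44 mm across, 77 mm high, loose; origin at the centre of its underside (leave alone)
- mug: white mug, 80 mm across, 90 mm high, loose; origin at the centre of its underside (leave alone)
- teaspoon: steel teaspoon, 150 mm long, lying on the counter, loose; origin at its underside (leave alone)

How it is judged:
By the outcome, as a careful person would: the job done as asked, in the order asked, and still so for the second after the job is handed in, while the arm keeps its last pose, push and grip.
It also fails if it takes over 58 s, if anything falls off the work surface, if the arm or the gripper's body presses on something with over 40 N, if the wrist force passes 120 N, or if a joint passes its speed limit or range.

## Working session

There is one attempt and no reset: what is moved stays moved. The work goes in short steps, Python scripts to look and compute and a tool call to move; the robot and the scene stay as the last step left them, time stands still between calls to the robot, and variables do not carry over. Pictures are saved under pics/ and viewed, at most 10 in all, crops included, and the job is handed in when it is done.

Besides the shell and the picture viewer there is one more tool, called after "Call:" as name(argument=value, ...), one argument or row to a line, values as JSON. carry_out: Moves the arm, as the interface text tells. Shift numbers are shares of 40 mm and turn numbers shares of 0.1 rad, none past 1 either way. Its arguments: {"type":"object","properties":{"plan":{"type":"string"},"claw":{"type":"number"}},"required":["plan"]}

```bash
ls; mkdir -p pics
python3 - <<'E'
from bench import ctrl
import cv2
o=ctrl.get_obs()
print({k:o[k] for k in('time_s','eef_pos','eef_rot','opening','wrist_force')},ctrl.hold_point_z)
for n in('top','side'):
    c=ctrl.camera(n);cv2.imwrite(f'pics/{n}0.png',c['pixels'][:,:,::-1]);print(n,c['mtx'].round(1).tolist(),c['R'].round(3).tolist(),c['t'].round(3).tolist())
E
```

```text
pics
{'time_s': 0.0, 'eef_pos': array([ 0.20129146, -0.53801739,  0.23039164]), 'eef_rot': array([-8.93868124e-04,  9.84042758e-01,  1.77929907e-01,  2.25359216e-05]), 'opening': 0.9988772684331978, 'wrist_force': array([-0.17706531, -0.01387934,  0.21909263])} 0.0187
top [[539.5, 0.0, 315.9], [0.0, 539.5, 229.6], [0.0, 0.0, 1.0]] [[0.087, -0.996, 0.005], [-0.975, -0.086, -0.205], [0.205, 0.013, -0.979]] [-0.063, 0.595, 1.208]
side [[557.7, 0.0, 316.8], [0.0, 557.7, 235.6], [0.0, 0.0, 1.0]] [[-0.8, -0.599, 0.0], [-0.422, 0.563, -0.711], [0.426, -0.569, -0.704]] [0.457, 0.321, 1.215]
```

View pics/top0.png

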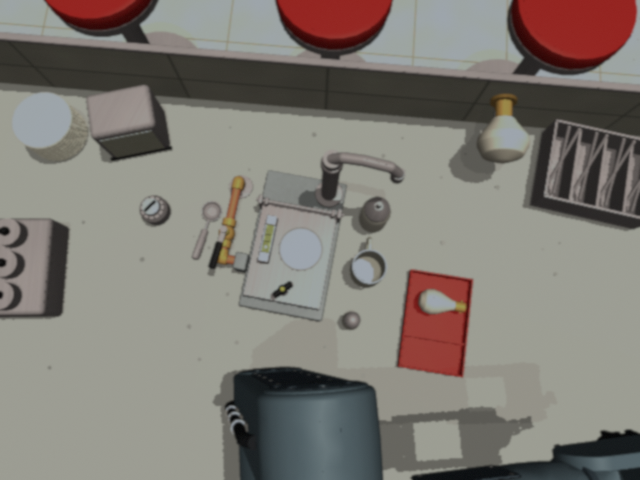

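View pics/side0.png

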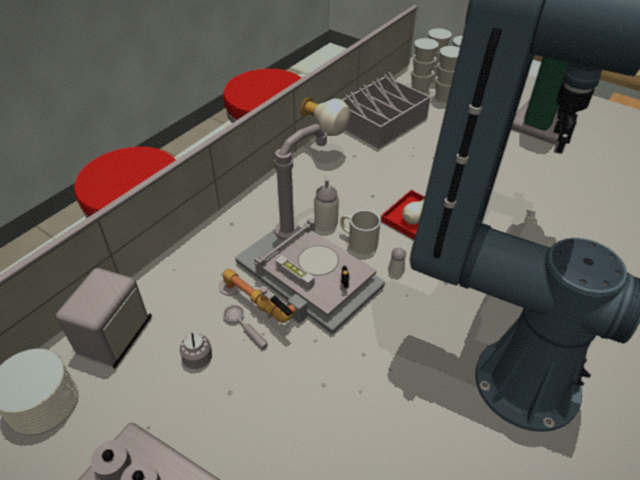

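The top view shows the dispenser around (290,245) with the knob at (283,289), the lever sleeve at (216,255) and the vial at (267,240). The side view shows the lever at (281,305) and the knob at (345,277).

```bash
cat > h.py <<'E'
from bench import ctrl
import cv2, numpy as np
def ray(c,uv):
    d=c['R'].T@np.linalg.inv(c['mtx'])@np.array([*uv,1.]); o=-c['R'].T@c['t']; return o,d/np.linalg.norm(d)
def onz(c,uv,z):
    o,d=ray(c,uv); return o+d*(z-o[2])/d[2]
def cross(a,b):
    (o1,d1),(o2,d2)=a,b
    s=np.linalg.lstsq(np.c_[d1,-d2],o2-o1,rcond=None)[0]; p,q=o1+s[0]*d1,o2+s[1]*d2
    return (p+q)/2,np.linalg.norm(p-q)
def blobs(m,amin,off=(0,0)):
    n,_,st,ce=cv2.connectedComponentsWithStats(m.astype('uint8')); out=[]
    lab=_
    for i in range(1,n):
        if st[i,4]>=amin:
            pts=np.argwhere(lab==i)[:,::-1].astype('float32')
            out.append((ce[i]+off,int(st[i,4]),cv2.minAreaRect(pts),pts+np.array(off)))
    return out
E
python3 - <<'E'
from h import *
C={n:ctrl.camera(n) for n in('top','side')}
roi={'top':(190,170,340,330),'side':(210,210,400,340)}
for n,c in C.items():
    x0,y0,x1,y1=roi[n]; im=c['pixels'][y0:y1,x0:x1]
    hsv=cv2.cvtColor(im,cv2.COLOR_RGB2HSV)
    for nm,m in(('black',im.max(2)<45),('copper',(hsv[...,0]<25)&(hsv[...,1]>130)&(hsv[...,2]>90)),('vial',(hsv[...,0]>26)&(hsv[...,0]<45)&(hsv[...,1]>90)&(hsv[...,2]>90))):
        for b in blobs(m,12,(x0,y0)): 
            r=b[2]; z={'black':.1,'copper':.05,'vial':.07}[nm]
            print(n,nm,b[0].round(1),b[1],np.round(r[1],1),round(r[2]), onz(c,b[0],z).round(3))
    cv2.imwrite(f'pics/{n}1.png',cv2.resize(im[:,:,::-1],None,fx=4,fy=4,interpolation=cv2.INTER_CUBIC)[:600,:800])
E
```

```text
top black [328.9 185.2] 276 [12.4 24.8] 5 [ 0.698 -0.032  0.1  ]
top black [215.1 255.4] 126 [ 5.3 25.3] 15 [0.512 0.211 0.1  ]
top black [287.6 285.7] 26 [4.2 6.1] 56 [0.458 0.041 0.1  ]
top black [278.1 292.9] 36 [ 4.6 11.7] 69 [0.44 0.06 0.1 ]
top copper [230.6 223.1] 518 [14.3 87.4] 8 [0.599 0.193 0.05 ]
top vial [268.1 234.4] 65 [ 4.1 17. ] 14 [0.576 0.1   0.07 ]
top vial [281.9 288.3] 18 [4.2 3.5] 45 [0.454 0.055 0.07 ]
side black [344.7 280.2] 75 [ 6. 13.] 0 [0.438 0.069 0.1  ]
side black [280.9 305.6] 134 [24.2  5.8] 43 [0.509 0.215 0.1  ]
side copper [392.8 216.4] 176 [15. 17.] 90 [ 0.487 -0.234  0.05 ]
side copper [255.7 295.7] 681 [79.1 12.6] 38 [0.603 0.199 0.05 ]
side copper [344.5 272. ] 12 [2. 3.] 90 [0.477 0.011 0.05 ]
side copper [291.7 307.9] 35 [7.8 4.2] 45 [0.512 0.176 0.05 ]
side vial [291.9 267.6] 71 [17.2  4.2] 34 [0.578 0.091 0.07 ]
```

View pics/top1.png

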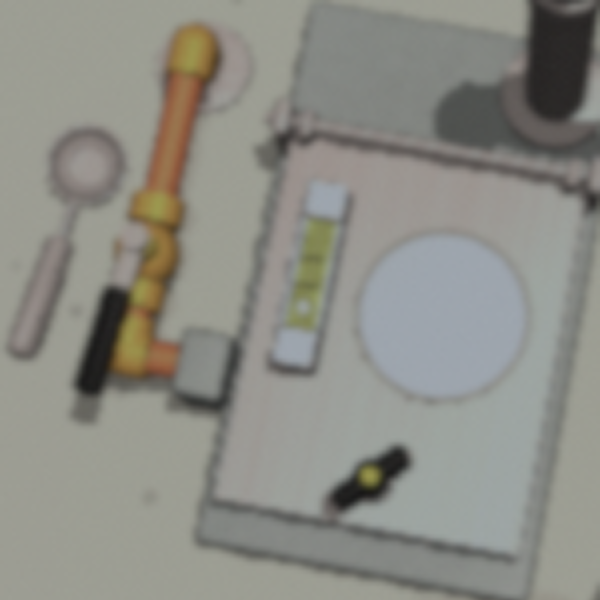

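The crop (4x, offset (190,170)) shows the sleeve centre at (102,340), stem near (135,240), knob cap at (370,476), bar from (335,500) to (405,455), bubble (303,306), and base front corners at (197,540) and (528,600).

Run:
```python
from h import *
t=ctrl.camera('top'); s=ctrl.camera('side')
P=lambda x,y,z: onz(t,(x/4+190-.4,y/4+170-.4),z)
for n,a in dict(stem=(135,240,.1),sleeve=(102,340,.0975),levtip=(84,410,.097),cap=(370,476,.108),barA=(335,500,.103),barB=(405,455,.103),FL=(197,540,.026),FR=(528,600,.026),pFL=(210,502,.057),pFR=(518,556,.057),pBL=(290,140,.055),BL=(315,3,.026),pipA=(185,85,.056),pipB=(167,190,.056),levA=(118,290,.097),levB=(88,392,.097),vialA=(318,222,.08),vialB=(300,328,.08)).items(): print(n,P(*a).round(4))
for nm,a,b in(('lever',(215.1,255.4),(280.9,305.6)),('knobTopCap',(282.1,288.6),(344.5,270))):
    print(nm,*cross(ray(t,a),ray(s,b)))
```

```text
stem [0.5722 0.1993 0.1   ]
sleeve [0.5137 0.2113 0.0975]
levtip [0.4734 0.2165 0.097 ]
cap [0.4495 0.052  0.108 ]
barA [0.435  0.0704 0.103 ]
barB [0.4633 0.0341 0.103 ]
FL [0.4108 0.155  0.026 ]
FR [ 0.3931 -0.0418  0.026 ]
pFL [0.4313 0.1456 0.057 ]
pFR [ 0.416  -0.0336  0.057 ]
pBL [0.6497 0.123  0.055 ]
BL [0.7453 0.1205 0.026 ]
pipA [0.6777 0.1893 0.056 ]
pipB [0.6125 0.1923 0.056 ]
levA [0.5431 0.2059 0.097 ]
levB [0.4837 0.2155 0.097 ]
vialA [0.596  0.0986 0.08  ]
vialB [0.5331 0.1024 0.08  ]
lever [0.51241102 0.21169731 0.09443287] 0.00018213459442576388
knobTopCap [0.45002973 0.0521749  0.11223335] 0.0020292035852755826
```

Call:
carry_out(
  plan="0.58 -0.62 0 0 0 0;0.58 -0.62 0 0 0 0;0.58 -0.62 0 0 0 0;0.58 -0.62 0 0 0 0;0.58 -0.62 0 0 0 0;0.58 -0.62 0 0 0 0;0.58 -0.62 0 0 0 0;0.58 -0.62 0 0 0 0",
  claw=0.3,
)

```text
time_s: 0.97
eef_pos: [0.306, -0.2862, 0.2313]
eef_rot: [0.0, 0.984, 0.178, 0.0]
wrist_force: [1.6, -0.4, -0.3]
opening: 0.349
grasp_force: 0.0
```

Call:
carry_out(
  plan="0.58 -0.62 0 0 0 0;0.58 -0.62 0 0 0 0;0.58 -0.62 0 0 0 0;0.58 -0.62 0 0 0 0;0.58 -0.62 0 0 0 0;0.58 -0.62 0 0 0 0;0.58 -0.62 0 0 0 0;0.58 -0.62 0 0 0 0",
)

```text
time_s: 1.63
eef_pos: [0.4105, -0.0352, 0.2316]
eef_rot: [0.0, 0.984, 0.178, 0.0]
wrist_force: [0.6, -0.7, -0.3]
opening: 0.35
grasp_force: 0.0
```

Call:
carry_out(
  plan="0.58 -0.62 0 0 0 0;0.58 -0.62 0 0 0 0;0.58 -0.62 0 0 0 0;0.58 -0.62 0 0 0 0;0.58 -0.62 0 0 0 0;0.58 -0.62 0 0 0 0;0.58 -0.62 0 0 0 0;0.58 -0.62 0 0 0 0",
)

```text
time_s: 2.3
eef_pos: [0.5148, 0.2158, 0.2312]
eef_rot: [0.0, 0.984, 0.178, 0.0]
wrist_force: [1.1, -0.4, -0.2]
opening: 0.344
grasp_force: 0.0
```

Call:
carry_out(
  plan="0 0 0 0 0 -1;0 0 0 0 0 -1;0 0 0 0 0 -1;0 0 0 0 0 -1;0 0 0 0 0 -1;0 0 0 0 0 -1;0 0 0 0 0 -1;0 0 0 0 0 -1",
)

```text
time_s: 2.97
eef_pos: [0.5144, 0.2139, 0.2312]
eef_rot: [-0.0, 0.836, 0.549, -0.0]
wrist_force: [0.4, -0.6, -0.8]
opening: 0.351
grasp_force: 0.0
```

Call:
carry_out(
  plan="0 0 0 0 0 -1;0 0 0 0 0 -1;0 0 0 0 0 -1;0 0 0 0 0 -1;0 0 0 0 0 -1;0 0 0 0 0 -1;0 0 0 0 0 -1;0 0 0 0 0 -1",
)

```text
time_s: 3.63
eef_pos: [0.5144, 0.2139, 0.2312]
eef_rot: [-0.0, 0.556, 0.831, -0.0]
wrist_force: [-0.7, 0.7, 0.4]
opening: 0.352
grasp_force: 0.0
```

Call:
carry_out(
  plan="0 0 0 0 0 -1;0 0 0 0 0 -1;0 0 0 0 0 -1;0 0 0 0 0 -1;0 0 0 0 0 -1;0 0 0 0 0 -1;0 0 0 0 0 -1;0 0 0 0 0 -1",
)

```text
time_s: 4.3
eef_pos: [0.5144, 0.2139, 0.2312]
eef_rot: [-0.0, 0.188, 0.982, -0.0]
wrist_force: [0.3, -0.6, 0.7]
opening: 0.352
grasp_force: 0.0
```

Call:
carry_out(
  plan="0 0 0.5 0 0 -1;0 0 0.5 0 0 -1;0 0 0.5 0 0 0;0 0 0 0 0 0;0 0 0 0 0 0;0 0 0 0 0 0;0 0 0 0 0 0;0 0 0 0 0 0",
)

```text
time_s: 4.97
eef_pos: [0.5154, 0.2141, 0.1729]
eef_rot: [0.001, 0.092, 0.996, 0.0]
wrist_force: [0.0, -0.6, -0.2]
opening: 0.349
grasp_force: 0.0
```

Run:
```python
from h import *
c=ctrl.camera('wrist'); cv2.imwrite('pics/w1.png',c['pixels'][:,:,::-1])
o=ctrl.get_obs();print(o['q'].round(3),o['eef_pos'])
for n,X in dict(stem=(.574,.2004,.0975),sleeve=(.513,.2115,.0975),tcp=o['eef_pos']).items():
    p=c['mtx']@(c['R']@np.array(X)+c['t']);print(n,p[:2]/p[2])
```

```text
[ 0.181  0.201  1.707 -0.     1.231 -1.206] [0.51528325 0.214075   0.17264732]
stem [316.65038351 343.14335289]
sleeve [315.89846499 247.84701575]
tcp [321.02579111 317.06234936]
```

View pics/w1.png

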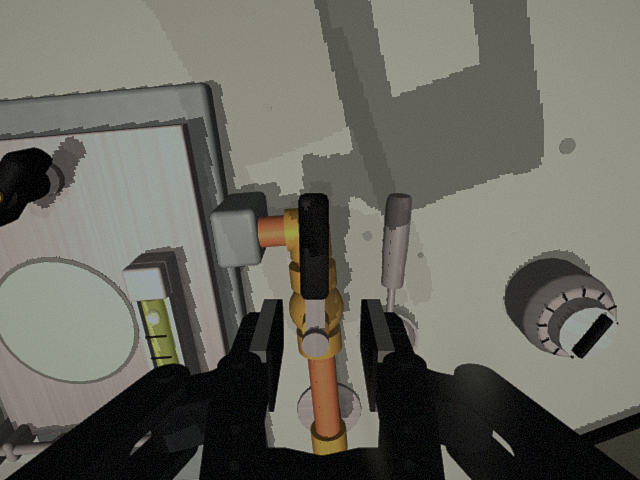

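The wrist view shows the lever upright at column 314, sleeve rows 195–298, and stem at (316,343), matching the projections. The fingers straddle it symmetrically about column 321.

Call:
carry_out(
  plan="0.04 -0.07 0.4 0 0 0;0 0 0.4 0 0 0;0 0 0.4 0 0 0;0 0 0.4 0 0 0;0 0 0.4 0 0 0;0 0 0.4 0 0 0;0 0 0.12 0 0 0;0 0 0 0 0 0",
)

```text
time_s: 5.68
eef_pos: [0.5116, 0.2113, 0.0696]
eef_rot: [-0.001, 0.092, 0.996, -0.0]
wrist_force: [-0.4, 0.8, 0.6]
opening: 0.352
grasp_force: 0.0
```

Call:
carry_out(
  plan="-0.008 0.155 0 0 0 1;-0.008 0.155 0 0 0 1;-0.008 0.155 0 0 0 1;-0.008 0.155 0 0 0 1;-0.008 0.155 0 0 0 1;-0.008 0.155 0 0 0 1;-0.008 0.155 0 0 0 1;-0.008 0.155 0 0 0 1",
)

```text
time_s: 6.35
eef_pos: [0.5394, 0.2517, 0.0716]
eef_rot: [0.0, 0.474, 0.88, -0.0]
wrist_force: [-0.8, -2.8, -1.5]
opening: 0.351
grasp_force: 1.4
```

Call:
carry_out(
  plan="-0.008 0.155 0 0 0 1;-0.008 0.155 0 0 0 1;-0.008 0.155 0 0 0 1;-0.008 0.155 0 0 0 1;-0.008 0.155 0 0 0 1;-0.008 0.155 0 0 0 1;-0.008 0.155 0 0 0 1;0 0 0 0 0 0",
)

```text
time_s: 7.02
eef_pos: [0.5816, 0.262, 0.0717]
eef_rot: [0.0, 0.747, 0.665, 0.001]
wrist_force: [-0.6, -0.5, -0.8]
opening: 0.344
grasp_force: 0.0
```

Call:
carry_out(
  plan="0 0.05 0 0 0 0;0 0.05 0 0 0 0;0 0.05 0 0 0 0;0 0.05 0 0 0 0;0 0 0 0 0 0;0 0 0 0 0 0;0 0 0 0 0 0;0 0 0 0 0 0",
)

```text
time_s: 7.68
eef_pos: [0.5881, 0.2612, 0.0708]
eef_rot: [-0.0, 0.746, 0.666, -0.0]
wrist_force: [-4.1, 1.6, 2.6]
opening: 0.351
grasp_force: 2.3
```

Run:
```python
from h import *
for n in('top','side'):
    c=ctrl.camera(n); im=c['pixels'][170:300,180:330] if n=='top' else c['pixels'][220:350,200:350]
    cv2.imwrite(f'pics/{n}2.png',im[:,:,::-1])
a,b=[cv2.resize(cv2.imread(f'pics/{n}2.png'),(400,347),interpolation=cv2.INTER_CUBIC) for n in('top','side')]
w=ctrl.camera('wrist')['pixels'][:,:,::-1]
cv2.imwrite('pics/c2.png',np.vstack([np.hstack([a,b])[:300],np.hstack([cv2.resize(w,(400,300)),np.zeros((300,400,3),'uint8')])]))
```

```text
(no output)
```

View pics/c2.png

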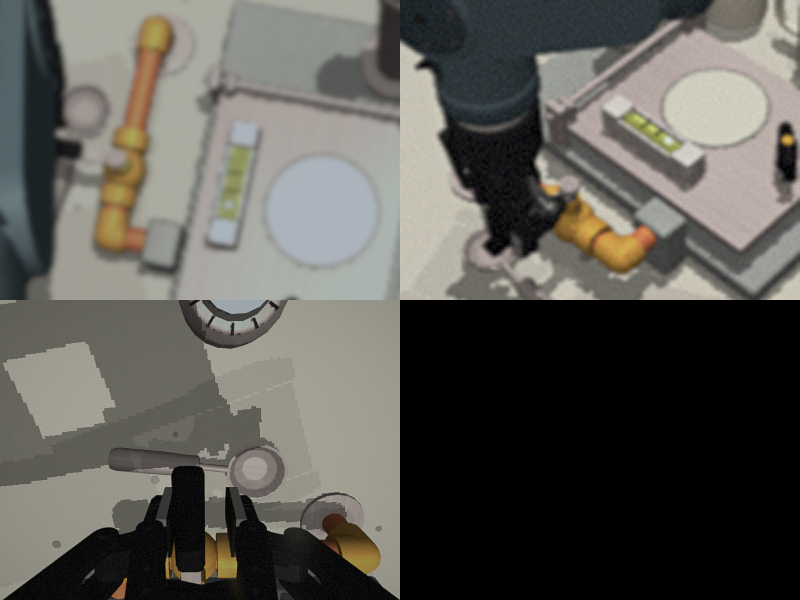

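The top inset shows the lever stub at (75,148)–(115,158), nearly square across the pipe. The wrist inset shows the left finger at (170,500) touching the sleeve. I'll push on until the stop makes the force rise.

Call:
carry_out(
  plan="0 0.05 0 0 0 0;0 0.05 0 0 0 0;0 0 0 0 0 0;0 0 0 0 0 0;0 0 0 0 0 0;0 0 0 0 0 0;0 0 0 0 0 0;0 0 0 0 0 0",
)

```text
time_s: 8.5
eef_pos: [0.5883, 0.2612, 0.0704]
eef_rot: [-0.003, 0.745, 0.667, -0.003]
wrist_force: [-17.1, 2.9, 11.9]
opening: 0.351
grasp_force: 8.9
```

Force rose from 4 to 17 N with no motion, so the lever is on its stop. I'll back off, lift and go above the knob.

Call:
carry_out(
  plan="0 -0.12 0 0 0 0;0 -0.12 0 0 0 0;0 0 -0.4 0 0 0;0 0 -0.5 0 0 0;0 0 -0.5 0 0 0;0 0 -0.5 0 0 0;0 0 -0.5 0 0 0;0 0 -0.4 0 0 0",
)

```text
time_s: 9.17
eef_pos: [0.5841, 0.2611, 0.1845]
eef_rot: [0.001, 0.746, 0.666, 0.001]
wrist_force: [1.4, 0.2, -1.0]
opening: 0.352
grasp_force: 0.0
```

Call:
carry_out(
  plan="-0.7 -0.33 0 0 0 0;-0.7 -0.33 0 0 0 0;-0.7 -0.33 0 0 0 0;-0.7 -0.33 0 0 0 0;-0.7 -0.33 0 0 0 0;-0.7 -0.33 0 0 0 0;-0.7 -0.33 0 0 0 0;-0.7 -0.33 0 0 0 0",
)

```text
time_s: 9.83
eef_pos: [0.4523, 0.0492, 0.1828]
eef_rot: [0.001, 0.746, 0.666, 0.0]
wrist_force: [0.6, -0.3, -0.4]
opening: 0.351
grasp_force: 0.0
```

Call:
carry_out(
  plan="0 0 0 0 0 -1;0 0 0 0 0 -1;0 0 0 0 0 -1;0 0 0 0 0 -1;0 0 0 0 0 -1;0 0 0 0 0 -1;0 0 0 0 0 -1;0 0 0 0 0 -0.8",
)

```text
time_s: 10.5
eef_pos: [0.4533, 0.0501, 0.1828]
eef_rot: [0.001, 0.434, 0.901, -0.0]
wrist_force: [0.5, -0.0, 0.3]
opening: 0.345
grasp_force: 0.0
```

Call:
carry_out(
  plan="0 0 0 0 0 0;0 0 0 0 0 0;0 0 0 0 0 0;0 0 0 0 0 0;0 0 0 0 0 0;0 0 0 0 0 0;0 0 0 0 0 0;0 0 0 0 0 0",
)

```text
time_s: 11.17
eef_pos: [0.4528, 0.0508, 0.1825]
eef_rot: [0.0, 0.437, 0.9, 0.0]
wrist_force: [-1.1, 0.4, 0.5]
opening: 0.352
grasp_force: 0.0
```

Run:
```python
from h import *
o=ctrl.get_obs();print(o['q'].round(3),o['eef_pos'])
c=ctrl.camera('wrist'); w=c['pixels'][:,:,::-1]
for n,X in dict(knob=(.4495,.052,.108),tcp=o['eef_pos']).items():
    p=c['mtx']@(c['R']@np.array(X)+c['t']);print(n,p[:2]/p[2])
t=ctrl.camera('top'); im=t['pixels'][200:290,180:300]
cv2.imwrite('pics/top3.png',t['pixels'][:,:,::-1])
cv2.imwrite('pics/w3.png',w)
cv2.imwrite('pics/c3.png',np.hstack([cv2.resize(w,(400,300)),cv2.resize(im[:,:,::-1],(400,300),interpolation=cv2.INTER_CUBIC)]))
```

```text
[-0.15  -0.04   1.946  0.     1.236 -0.817] [0.45276543 0.05078245 0.18248533]
knob [318.16733617 246.91188093]
tcp [321.22575293 317.72473743]
```

View pics/c3.png

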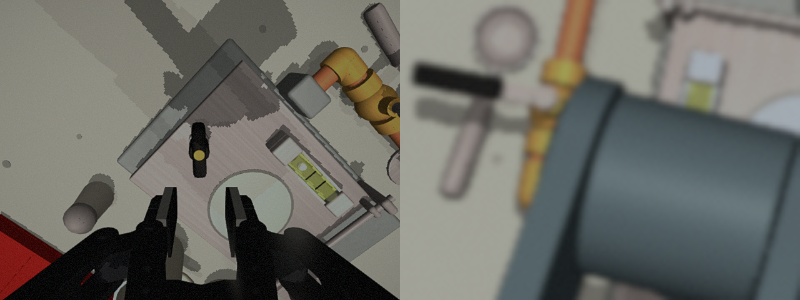

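The wrist inset shows the brass cap at (199,156) (full-size about (318,250)) with the bar upright between the fingers' columns. The top inset shows the lever from (415,73) to (540,98), across the pipe. I'll check both numerically.

Run:
```python
from h import *
t=ctrl.camera('top'); c=ctrl.camera('wrist'); s=ctrl.camera('side')
im=t['pixels'][200:240,178:225]
for b in blobs(im.max(2)<45,30,(178,200)):
    v=cv2.fitLine(b[3].astype('float32'),cv2.DIST_L2,0,.01,.01).ravel()
    A,B=[onz(t,v[2:]+k*v[:2],.0975) for k in(-10,10)]; d=A-B
    print('lever',b[0],b[1],'ctr',onz(t,b[0],.0975),'heading',np.arctan2(d[1],d[0]))
w=c['pixels']; hsv=cv2.cvtColor(w,cv2.COLOR_RGB2HSV)
m=((hsv[...,0]>15)&(hsv[...,0]<30)&(hsv[...,1]>130)&(hsv[...,2]>90))[220:280,290:350]
B=blobs(m,30,(290,220))
for b in B: print('cap w',b[0],b[1],[onz(c,b[0],z).round(4) for z in(.106,.11)])
hs=cv2.cvtColor(s['pixels'],cv2.COLOR_RGB2HSV)
m=((hs[...,0]>10)&(hs[...,0]<32)&(hs[...,1]>110)&(hs[...,2]>80))[260:290,330:360]
for b in blobs(m,5,(330,260)): print('side',b[0],b[1],*cross(ray(c,B[0][0]),ray(s,b[0])))
m=(w.max(2)<45)[190:290,290:350]
for b in blobs(m,100,(290,190)):
    print('bar',b[0],b[1],b[2][1:]); v=cv2.fitLine(b[3].astype('float32'),cv2.DIST_L2,0,.01,.01).ravel()
    A,Bb=[onz(c,v[2:]+k*v[:2],.1) for k in(-20,20)]; d=A-Bb; print('heading',np.arctan2(d[1],d[0]))
```

```text
lever [196.96551724 224.11206897] 116 ctr [0.58017308 0.26139064 0.0975    ] heading 1.4546073226730936
cap w [318.24675325 248.14718615] 231 [array([0.4504, 0.0509, 0.106 ]), array([0.4496, 0.052 , 0.11  ])]
side [344.82352941 271.94117647] 17 [0.45116419 0.05012534 0.10313258] 0.0003006450283858655
bar [318.0540107  237.71122995] 1870 ((88.0, 32.0), 90.0)
heading 2.2641318204257654
```

Call:
carry_out(
  plan="0.043 -0.046 0.4 0 0 0;0 0 0.4 0 0 0;0 0 0.4 0 0 0;0 0 0.4 0 0 0;0 0 0.4 0 0 0;0 0 0.4 0 0 0;0 0 0.4 0 0 0;0 0 0 0 0 0",
)

```text
time_s: 12.08
eef_pos: [0.4479, 0.0513, 0.0678]
eef_rot: [-0.003, 0.437, 0.9, -0.001]
wrist_force: [-1.4, 0.4, 0.4]
opening: 0.35
grasp_force: 0.0
```

Call:
carry_out(
  plan="0 0 0 0 0 0;0 0 0 0 0 0;0 0 0 0 0 0;0 0 0 0 0 0;0 0 0 0 0 0;0 0 0 0 0 0;0 0 0 0 0 0;0 0 0 0 0 0",
  claw=1,
)

```text
time_s: 12.75
eef_pos: [0.4501, 0.051, 0.0707]
eef_rot: [-0.0, 0.437, 0.9, -0.0]
wrist_force: [-4.0, -0.6, -0.4]
opening: 0.14
grasp_force: 59.6
```

Call:
carry_out(
  plan="0 0 0.05 0 0 0;0 0 0.05 0 0 0;0 0 0.05 0 0 0;0 0 0 0 0 0;0 0 0 0 0 0;0 0 0 0 0 0;0 0 0 0 0 0;0 0 0 0 0 0",
)

```text
time_s: 13.42
eef_pos: [0.4497, 0.051, 0.0649]
eef_rot: [-0.001, 0.437, 0.9, -0.0]
wrist_force: [-8.8, -0.0, 7.4]
opening: 0.14
grasp_force: 61.0
```

Call:
carry_out(
  plan="0 0 0.05 0 0 0;0 0 0 0 0 0;0 0 0 0 0 0;0 0 0 0 0 0;0 0 0 0 0 0;0 0 0 0 0 0;0 0 0 0 0 0;0 0 0 0 0 0",
)

```text
time_s: 14.08
eef_pos: [0.4497, 0.051, 0.0641]
eef_rot: [-0.001, 0.436, 0.9, -0.0]
wrist_force: [-15.9, 0.3, 21.8]
opening: 0.144
grasp_force: 63.1
```

Call:
carry_out(
  plan="0 0 0.05 0 0 0;0 0 0 0 0 0;0 0 0 0 0 0;0 0 0 0 0 0;0 0 0 0 0 0;0 0 0 0 0 0;0 0 0 0 0 0;0 0 0 0 0 0",
)

```text
time_s: 14.75
eef_pos: [0.4498, 0.051, 0.0637]
eef_rot: [-0.001, 0.436, 0.9, -0.001]
wrist_force: [-24.7, 0.6, 42.4]
opening: 0.143
grasp_force: 66.0
```

Call:
carry_out(
  plan="0.015 -0.02 -0.03 0 0 0;0 0 0 0 0 0;0 0 0 0 0 0;0 0 0 0 0 0;0 0 0 0 0 0;0 0 0 0 0 0;0 0 0 0 0 0;0 0 0 0 0 0",
)

```text
time_s: 15.42
eef_pos: [0.4497, 0.051, 0.064]
eef_rot: [0.0, 0.436, 0.9, -0.0]
wrist_force: [-14.5, 1.1, 26.2]
opening: 0.144
grasp_force: 63.7
```

Run:
```python
from h import *
w=ctrl.camera('wrist')['pixels'];s=ctrl.camera('side')['pixels'];print(ctrl.get_obs()['wrist_force'])
cv2.imwrite('pics/w4.png',w[:,:,::-1]);cv2.imwrite('pics/s4.png',s[:,:,::-1])
cv2.imwrite('pics/c4.png',np.hstack([cv2.resize(w,(400,300)),cv2.resize(s[225:315,255:375],(400,300),interpolation=cv2.INTER_CUBIC)])[:,:,::-1])
```

```text
[-14.16131685   0.32783797  25.93806737]
```

View pics/c4.png

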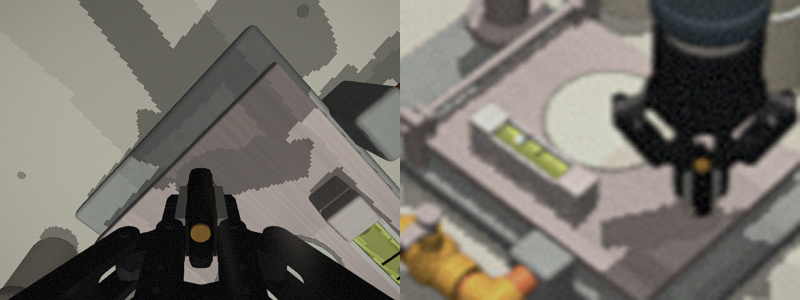

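The side inset shows the vial at (530,145) with the white bubble near (519,139), off to the hinge (+x) side, so the turn is clockwise. In the wrist inset the vial is only partly visible at (375,250), and it should swing into view as the knob turns.

Call:
carry_out(
  plan="0 0 0 0 0 0.6;0 0 0 0 0 0.6;0 0 0 0 0 0.6;0 0 0 0 0 0.6;0 0 0 0 0 0.6;0 0 0 0 0 0.6;0 0 0 0 0 0.6;0 0 0 0 0 0.6",
)

```text
time_s: 16.18
eef_pos: [0.4499, 0.051, 0.0641]
eef_rot: [0.0, 0.639, 0.769, 0.0]
wrist_force: [-12.6, 0.5, 25.7]
opening: 0.14
grasp_force: 63.6
```

Call:
carry_out(
  plan="0 0 0 0 0 0.6;0 0 0 0 0 0.6;0 0 0 0 0 0.6;0 0 0 0 0 0.6;0 0 0 0 0 0.6;0 0 0 0 0 0.6;0 0 0 0 0 0.6;0 0 0 0 0 0",
)

```text
time_s: 16.85
eef_pos: [0.4501, 0.051, 0.0641]
eef_rot: [0.001, 0.785, 0.619, 0.0]
wrist_force: [-11.3, 0.5, 23.8]
opening: 0.141
grasp_force: 63.3
```

Call:
carry_out(
  plan="0 0 0 0 0 0;0 0 0 0 0 0;0 0 0 0 0 0;0 0 0 0 0 0;0 0 0 0 0 0;0 0 0 0 0 0;0 0 0 0 0 0;0 0 0 0 0 0",
)

```text
time_s: 17.52
eef_pos: [0.4501, 0.051, 0.0641]
eef_rot: [0.0, 0.784, 0.62, 0.0]
wrist_force: [-13.4, 0.9, 24.2]
opening: 0.138
grasp_force: 63.3
```

Run:
```python
from h import *
w=ctrl.camera('wrist')['pixels'];s=ctrl.camera('side')['pixels']
cv2.imwrite('pics/w5.png',w[:,:,::-1]);cv2.imwrite('pics/s5.png',s[:,:,::-1])
cv2.imwrite('pics/c5.png',np.hstack([cv2.resize(w,(400,300)),cv2.resize(s[240:300,265:345],(400,300),interpolation=cv2.INTER_CUBIC)])[:,:,::-1])
```

```text
(no output)
```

View pics/c5.png

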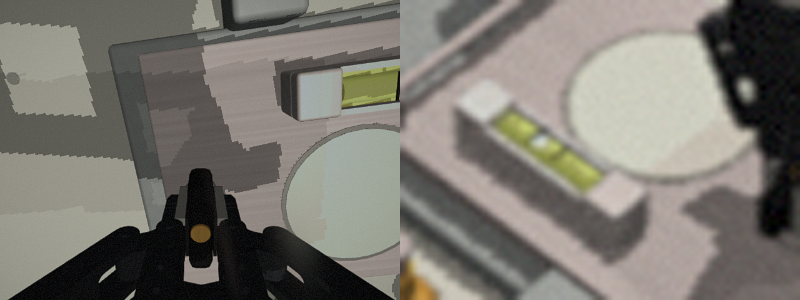

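The side inset shows the vial from about (500,115) to (595,185), the bubble at (540,142) and the dark lines nearby. The bubble is still a little to the hinge side. The wrist view shows only the vial's end, so I'll measure a profile in the side view.

```bash
cat > bub.py <<'E'
from h import *
from scipy.ndimage import map_coordinates, gaussian_filter1d
def prof(ims,c,A=(283.6,261.8),B=(305.5,278.2)):
    im=np.mean([i.astype(float) for i in ims],0); A,B=np.array(A),np.array(B)
    n=np.array([-(B-A)[1],(B-A)[0]]);n/=np.linalg.norm(n)
    k=np.linspace(0,1,100); P=A+k[:,None]*(B-A)
    out=np.mean([[map_coordinates(im[...,ch],[(P+o*n)[:,1],(P+o*n)[:,0]],order=1) for ch in range(3)] for o in(-1,-.5,0,.5,1)],0)
    W=np.array([onz(c,p,.077) for p in P]); d=np.linalg.norm(W-W[0],axis=1)*1000
    return d,out,W
E
python3 - <<'E'
from bub import *
cs=[ctrl.camera('side') for _ in range(4)]; c=cs[0]
t=ctrl.camera('top')['pixels']; cv2.imwrite('pics/top5.png',t[:,:,::-1])
for nm,ims in(('s4',[cv2.imread('pics/s4.png')[:,:,::-1]]),('now',[x['pixels'] for x in cs])):
    d,o,W=prof(ims,c); print(nm,W[0].round(3),W[-1].round(3))
    for i in range(0,100,3): print(round(d[i],1),o[:,i].round().astype(int).tolist(),end='; ')
    print()
# green extents
im=np.mean([x['pixels'] for x in cs],0).astype('uint8'); h=cv2.cvtColor(im,cv2.COLOR_RGB2HSV)
m=((h[...,0]>24)&(h[...,0]<45)&(h[...,1]>70))[250:290,275:315]
for b in blobs(m,8,(275,250)): print(b[0],b[1],b[2])
print(t[225:245,255:280].mean((0,1)))
E
```

```text
s4 [0.602 0.093 0.077] [0.527 0.103 0.077]
0.0 [192, 190, 182]; 2.4 [163, 161, 143]; 4.7 [138, 139, 106]; 7.1 [140, 141, 90]; 9.4 [156, 162, 93]; 11.8 [164, 169, 91]; 14.1 [170, 175, 93]; 16.4 [174, 179, 100]; 18.8 [184, 190, 129]; 21.1 [191, 198, 163]; 23.4 [183, 189, 172]; 25.7 [153, 158, 140]; 28.1 [138, 142, 104]; 30.4 [148, 152, 90]; 32.7 [160, 164, 90]; 35.0 [164, 168, 91]; 37.3 [165, 170, 91]; 39.6 [154, 159, 86]; 41.9 [136, 140, 76]; 44.2 [135, 138, 76]; 46.5 [150, 154, 83]; 48.7 [160, 166, 89]; 51.0 [164, 170, 92]; 53.3 [163, 167, 89]; 55.6 [161, 165, 88]; 57.8 [161, 166, 88]; 60.1 [162, 167, 90]; 62.3 [164, 170, 90]; 64.6 [164, 170, 90]; 66.9 [163, 166, 99]; 69.1 [167, 165, 129]; 71.3 [187, 179, 167]; 73.6 [203, 191, 185]; 75.8 [207, 194, 189]; 
now [0.602 0.093 0.077] [0.527 0.103 0.077]
0.0 [188, 186, 176]; 2.4 [157, 156, 136]; 4.7 [137, 137, 103]; 7.1 [141, 143, 90]; 9.4 [156, 160, 90]; 11.8 [160, 164, 89]; 14.1 [161, 166, 89]; 16.4 [167, 172, 92]; 18.8 [170, 175, 94]; 21.1 [163, 168, 90]; 23.4 [149, 153, 89]; 25.7 [144, 148, 110]; 28.1 [163, 169, 147]; 30.4 [182, 188, 163]; 32.7 [180, 185, 147]; 35.0 [169, 173, 116]; 37.3 [164, 169, 97]; 39.6 [150, 154, 84]; 41.9 [132, 136, 73]; 44.2 [135, 140, 75]; 46.5 [151, 156, 84]; 48.7 [160, 165, 88]; 51.0 [159, 163, 88]; 53.3 [157, 161, 87]; 55.6 [159, 163, 88]; 57.8 [160, 164, 88]; 60.1 [161, 165, 89]; 62.3 [160, 165, 87]; 64.6 [158, 162, 87]; 66.9 [156, 158, 98]; 69.1 [168, 165, 132]; 71.3 [189, 180, 169]; 73.6 [202, 190, 185]; 75.8 [205, 193, 188]; 
[294.34313725 269.84313725] 102 ((19.01589584350586, 19.478321075439453), (22.633098602294922, 5.053470611572266), 36.25383758544922)
[141.736 143.288 128.69 ]
```

Using the blue/green ratio, the bubble went from 23.8 to 30.0 mm. The lines are at about 26.6 and 43 mm, so the centre is at 34.8. That leaves about 4.7 mm, or 0.73 rad clockwise.

Call:
carry_out(
  plan="0 0 0 0 0 0.9;0 0 0 0 0 0.9;0 0 0 0 0 0.9;0 0 0 0 0 0.9;0 0 0 0 0 0.9;0 0 0 0 0 0.9;0 0 0 0 0 0.9;0 0 0 0 0 0.9",
)

```text
time_s: 18.53
eef_pos: [0.4503, 0.0508, 0.064]
eef_rot: [0.001, 0.953, 0.302, 0.001]
wrist_force: [-10.3, 0.8, 23.2]
opening: 0.136
grasp_force: 63.1
```

Call:
carry_out(
  plan="0 0 0 0 0 0;0 0 0 0 0 0;0 0 0 0 0 0;0 0 0 0 0 0;0 0 0 0 0 0;0 0 0 0 0 0;0 0 0 0 0 0;0 0 0 0 0 0",
)

```text
time_s: 19.2
eef_pos: [0.4503, 0.0508, 0.0641]
eef_rot: [0.0, 0.953, 0.304, 0.001]
wrist_force: [-11.3, 0.4, 22.5]
opening: 0.143
grasp_force: 63.1
```

Call:
carry_out(
  plan="0 0 0 0 0 0;0 0 0 0 0 0;0 0 0 0 0 0;0 0 0 0 0 0;0 0 0 0 0 0;0 0 0 0 0 0;0 0 0 0 0 0;0 0 0 0 0 0",
)

```text
time_s: 19.87
eef_pos: [0.4503, 0.0508, 0.0641]
eef_rot: [0.0, 0.953, 0.304, 0.001]
wrist_force: [-11.0, 0.2, 22.9]
opening: 0.144
grasp_force: 63.1
```

```bash
cat > meas.py <<'E'
from bub import *
cs=[ctrl.camera('side') for _ in range(6)]; c=cs[0]; ims=[x['pixels'] for x in cs]
d,o,W=prof(ims,c); r=o[2]/o[1]; g=o[1]
s=(d>12)&(d<62); base=np.median(r[s]); w=np.clip(r-base-.03,0,None)*s
print('bubble',(w*d).sum()/w.sum())
for a,b in((20,32),(38,48)):
    k=(d>a)&(d<b); q=np.clip(160-g,0,None)*k; print('line',(q*d).sum()/q.sum(),d[k][g[k].argmin()])
print([(round(d[i],1),int(g[i]),round(r[i],2)) for i in range(15,75,3)])
print(ctrl.get_obs()['wrist_force'],ctrl.get_obs()['time_s'])
w=ctrl.camera('wrist')['pixels']
cv2.imwrite('pics/c6.png',np.hstack([cv2.resize(w,(400,300)),cv2.resize(np.mean(ims,0).astype('uint8')[247:292,265:325],(400,300),interpolation=cv2.INTER_CUBIC)])[:,:,::-1])
E
python3 meas.py
```

```text
bubble 33.407114576101506
line 25.419401520240065 25.746104378622384
line 42.291406149738364 41.88068411474117
[(np.float64(11.8), 162, np.float64(0.54)), (np.float64(14.1), 164, np.float64(0.53)), (np.float64(16.4), 171, np.float64(0.53)), (np.float64(18.8), 174, np.float64(0.53)), (np.float64(21.1), 166, np.float64(0.54)), (np.float64(23.4), 150, np.float64(0.54)), (np.float64(25.7), 138, np.float64(0.58)), (np.float64(28.1), 156, np.float64(0.71)), (np.float64(30.4), 186, np.float64(0.83)), (np.float64(32.7), 198, np.float64(0.87)), (np.float64(35.0), 191, np.float64(0.84)), (np.float64(37.3), 174, np.float64(0.77)), (np.float64(39.6), 146, np.float64(0.67)), (np.float64(41.9), 131, np.float64(0.58)), (np.float64(44.2), 142, np.float64(0.54)), (np.float64(46.5), 158, np.float64(0.53)), (np.float64(48.7), 164, np.float64(0.53)), (np.float64(51.0), 163, np.float64(0.53)), (np.float64(53.3), 160, np.float64(0.53)), (np.float64(55.6), 161, np.float64(0.54))]
[-11.07088515  -0.17467682  22.7103602 ] 20.1667
```

View pics/c6.png

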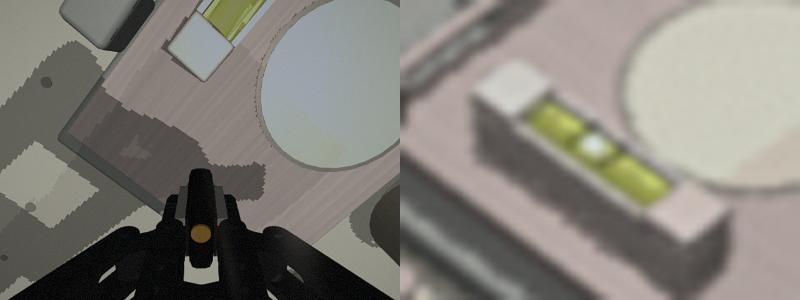

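Lines sit at 25.7 and 42.0 mm and the bubble at about 33.5, which is 0.4 mm to the hinge side. I'll turn a last 0.06 rad clockwise, then check the side-view bias against the first picture, where the bubble is known to lie at −20.

Call:
carry_out(
  plan="0 0 0 0 0 0.3;0 0 0 0 0 0.3;0 0 0 0 0 0;0 0 0 0 0 0;0 0 0 0 0 0;0 0 0 0 0 0;0 0 0 0 0 0;0 0 0 0 0 0",
)

```text
time_s: 20.88
eef_pos: [0.4503, 0.0508, 0.064]
eef_rot: [0.0, 0.961, 0.275, 0.001]
wrist_force: [-10.3, -0.0, 22.4]
opening: 0.148
grasp_force: 63.1
```

Call:
carry_out(
  plan="0 0 0 0 0 0;0 0 0 0 0 0;0 0 0 0 0 0;0 0 0 0 0 0;0 0 0 0 0 0;0 0 0 0 0 0;0 0 0 0 0 0;0 0 0 0 0 0",
)

```text
time_s: 21.55
eef_pos: [0.4503, 0.0508, 0.064]
eef_rot: [0.0, 0.961, 0.275, 0.001]
wrist_force: [-10.4, -0.2, 22.4]
opening: 0.139
grasp_force: 63.1
```

```bash
python3 meas.py
python3 - <<'E'
from bub import *
c=ctrl.camera('side'); d,o,W=prof([cv2.imread('pics/side0.png')[:,:,::-1]],c); r=o[2]/o[1]
print([(float(round(d[i],1)),int(o[1,i]),float(round(r[i],2))) for i in range(15,100,3)])
E
```

```text
bubble 34.0190251750483
line 25.609579641727596 25.746104378622384
line 42.04327106461177 41.88068411474117
[(np.float64(11.8), 163, np.float64(0.54)), (np.float64(14.1), 164, np.float64(0.54)), (np.float64(16.4), 171, np.float64(0.54)), (np.float64(18.8), 174, np.float64(0.54)), (np.float64(21.1), 166, np.float64(0.54)), (np.float64(23.4), 150, np.float64(0.54)), (np.float64(25.7), 136, np.float64(0.57)), (np.float64(28.1), 152, np.float64(0.66)), (np.float64(30.4), 179, np.float64(0.78)), (np.float64(32.7), 193, np.float64(0.86)), (np.float64(35.0), 189, np.float64(0.85)), (np.float64(37.3), 173, np.float64(0.78)), (np.float64(39.6), 146, np.float64(0.68)), (np.float64(41.9), 133, np.float64(0.58)), (np.float64(44.2), 145, np.float64(0.53)), (np.float64(46.5), 160, np.float64(0.53)), (np.float64(48.7), 164, np.float64(0.53)), (np.float64(51.0), 162, np.float64(0.54)), (np.float64(53.3), 160, np.float64(0.53)), (np.float64(55.6), 161, np.float64(0.53))]
[-9.02639445 -0.02300838 22.89439392] 21.85
[(11.8, 141, 0.52), (14.1, 146, 0.52), (16.4, 144, 0.52), (18.8, 142, 0.52), (21.1, 132, 0.51), (23.4, 114, 0.52), (25.7, 114, 0.51), (28.1, 129, 0.52), (30.4, 140, 0.53), (32.7, 143, 0.53), (35.0, 139, 0.53), (37.3, 131, 0.53), (39.6, 117, 0.51), (41.9, 114, 0.51), (44.2, 127, 0.52), (46.5, 133, 0.54), (48.7, 134, 0.58), (51.0, 144, 0.68), (53.3, 149, 0.76), (55.6, 150, 0.77), (57.8, 143, 0.72), (60.1, 136, 0.63), (62.3, 129, 0.57), (64.6, 137, 0.67), (66.9, 153, 0.85), (69.1, 167, 0.94), (71.3, 176, 0.97), (73.6, 176, 0.97), (75.8, 175, 0.97)]
```

The first picture gives −22 in the side view instead of −20, so there may be a 2 mm bias. I'll check this against the saved wrist and top pictures of the same unpressed state.

Run:
```python
import cv2
a=cv2.imread('pics/w1.png')[250:400,110:210]; b=cv2.imread('pics/w3.png')[230:350,440:580]
cv2.imwrite('pics/c7.png',cv2.hconcat([cv2.resize(a,(400,600),interpolation=cv2.INTER_CUBIC),cv2.copyMakeBorder(cv2.resize(b,(400,343),interpolation=cv2.INTER_CUBIC),0,257,0,0,cv2.BORDER_CONSTANT)]))
```

```text
(no output)
```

View pics/c7.png

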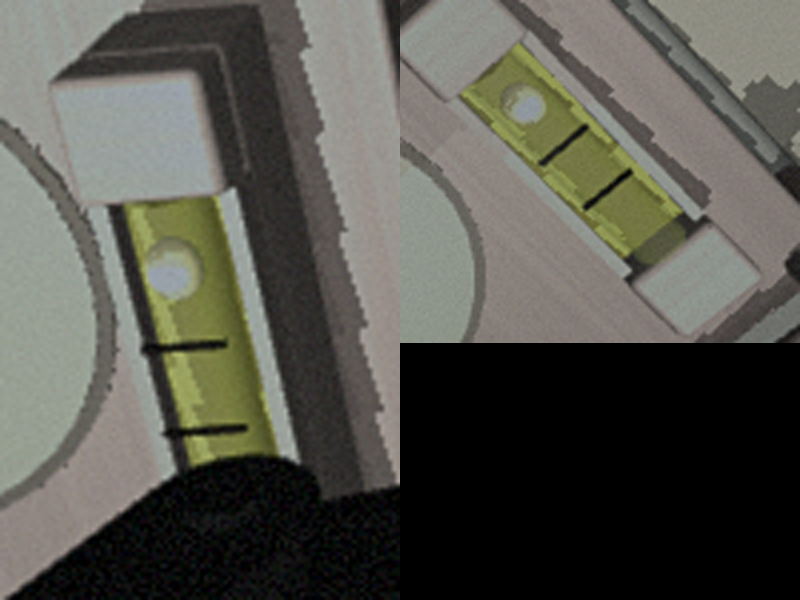

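The wrist crops show lines at rows 346 and 432 with the bubble at 268 (about −22.5 mm). The second crop shows lines at (564,145) and (607,188) with the bubble at (523,103). All three cameras look from the lip side, so parallax could explain it. I'll triangulate the bubble and line heights properly.

Run:
```python
from bub import *
t=ctrl.camera('top'); s=ctrl.camera('side')
T=cv2.imread('pics/top0.png')[:,:,::-1]
for z in(.077,):
    A=np.array([189.6+320/4,169.6+215/4]);B=np.array([189.6+300/4,169.6+332/4])
    d,o,W=prof([T],t,A,B); r=o[2]/o[1]
    print([(float(round(d[i],1)),int(o[1,i]),float(round(r[i],2))) for i in range(0,100,3)])
for n,c in(('top',t),('side',s)):
    C=-c['R'].T@c['t']; v=C-np.array([.565,.1,.077]); u=np.array([.9955,-.095,0]); print(n,'slope along vial',v@u/v[2], 'across', v@np.array([.095,.9955,0])/v[2])
c=ctrl.camera('wrist');print('cam rel TCP',(-c['R'].T@c['t']-ctrl.get_obs()['eef_pos']).round(3), 'tool rot',ctrl.get_obs()['eef_rot'].round(3))
```

```text
[(0.0, 143, 0.98), (2.1, 129, 0.87), (4.3, 128, 0.71), (6.4, 133, 0.65), (8.5, 136, 0.63), (10.7, 135, 0.63), (12.8, 134, 0.63), (14.9, 133, 0.63), (17.1, 133, 0.63), (19.2, 132, 0.63), (21.3, 130, 0.63), (23.4, 123, 0.64), (25.6, 115, 0.64), (27.7, 120, 0.64), (29.8, 128, 0.63), (31.9, 132, 0.63), (34.0, 134, 0.63), (36.1, 133, 0.63), (38.3, 130, 0.64), (40.4, 121, 0.64), (42.5, 115, 0.64), (44.6, 123, 0.64), (46.7, 130, 0.65), (48.8, 135, 0.7), (50.9, 142, 0.8), (53.0, 150, 0.88), (55.1, 153, 0.91), (57.2, 150, 0.89), (59.3, 142, 0.81), (61.4, 136, 0.71), (63.5, 133, 0.67), (65.6, 135, 0.74), (67.7, 143, 0.88), (69.8, 154, 0.99)]
top slope along vial -0.17365182860763045 across -0.12068180642002516
side slope along vial -0.6400459788718812 across 0.62310419281819
cam rel TCP [0.068 0.043 0.144] tool rot [0.    0.961 0.275 0.001]
```

The top view (nearly overhead) gives −20.4 and the side view −22.0. So the bubble sits about 3.3 mm below the line plane, which puts the true starting value at −19.9, matching the given −20. The side view therefore reads 2.1 mm too far to the lip. The bubble is really at about +2.1 mm, so I'll turn 0.33 rad more clockwise.

Call:
carry_out(
  plan="0 0 0 0 0 0.66;0 0 0 0 0 0.66;0 0 0 0 0 0.66;0 0 0 0 0 0.66;0 0 0 0 0 0.66;0 0 0 0 0 0;0 0 0 0 0 0;0 0 0 0 0 0",
)

```text
time_s: 22.77
eef_pos: [0.4504, 0.0507, 0.0641]
eef_rot: [0.0, 0.994, 0.114, 0.001]
wrist_force: [-9.7, -0.6, 22.8]
opening: 0.141
grasp_force: 63.0
```

Call:
carry_out(
  plan="0 0 0 0 0 0;0 0 0 0 0 0;0 0 0 0 0 0;0 0 0 0 0 0;0 0 0 0 0 0;0 0 0 0 0 0;0 0 0 0 0 0;0 0 0 0 0 0",
)

```text
time_s: 23.43
eef_pos: [0.4503, 0.0507, 0.064]
eef_rot: [0.0, 0.994, 0.114, 0.001]
wrist_force: [-10.9, -1.5, 21.3]
opening: 0.144
grasp_force: 63.0
```

Call:
carry_out(
  plan="0 0 0 0 0 0;0 0 0 0 0 0;0 0 0 0 0 0;0 0 0 0 0 0;0 0 0 0 0 0;0 0 0 0 0 0;0 0 0 0 0 0;0 0 0 0 0 0",
)

```text
time_s: 24.1
eef_pos: [0.4504, 0.0507, 0.064]
eef_rot: [0.0, 0.994, 0.114, 0.001]
wrist_force: [-9.0, -0.7, 22.2]
opening: 0.139
grasp_force: 63.0
```

```bash
python3 meas.py
python3 - <<'E'
from h import *
o=ctrl.get_obs();print(o['wrist_force'],o['torque'],o['q'].round(2))
t=ctrl.camera('top')
im=t['pixels'][200:240,178:225]
for b in blobs(im.max(2)<45,30,(178,200)): print('lever',b[0],b[1])
c=ctrl.camera('wrist');
for x in(.02,-.02):
    p=c['mtx']@(c['R']@np.array([.565+x,.1-.095*x,.077])+c['t']);print(p[:2]/p[2])
E
```

```text
bubble 35.697033257164414
line 26.062551042385582 26.518772246233908
line 43.06184822936847 42.64423577090403
[(np.float64(11.8), 169, np.float64(0.54)), (np.float64(14.1), 174, np.float64(0.53)), (np.float64(16.4), 175, np.float64(0.53)), (np.float64(18.8), 175, np.float64(0.53)), (np.float64(21.1), 166, np.float64(0.54)), (np.float64(23.4), 152, np.float64(0.54)), (np.float64(25.7), 139, np.float64(0.54)), (np.float64(28.1), 146, np.float64(0.57)), (np.float64(30.4), 167, np.float64(0.69)), (np.float64(32.7), 186, np.float64(0.82)), (np.float64(35.0), 194, np.float64(0.85)), (np.float64(37.3), 189, np.float64(0.82)), (np.float64(39.6), 167, np.float64(0.75)), (np.float64(41.9), 146, np.float64(0.65)), (np.float64(44.2), 148, np.float64(0.56)), (np.float64(46.5), 160, np.float64(0.53)), (np.float64(48.7), 163, np.float64(0.53)), (np.float64(51.0), 162, np.float64(0.53)), (np.float64(53.3), 160, np.float64(0.53)), (np.float64(55.6), 162, np.float64(0.53))]
[-9.79672477 -0.3666134  22.34995969] 24.4
[-10.99652559  -0.75191408  22.49031411] [-0.31292365  1.8767983  -0.08953295] [-0.15  0.15  2.03 -0.    0.96  1.19]
lever [196.97435897 224.09401709] 117
[ 260.34936457 -151.51761982]
[221.56476739  15.55004921]
```

Apparent offset is about −1.5 mm, so the true value is about +0.6. I'll turn a last 0.08 rad clockwise and press slightly harder for margin.

Call:
carry_out(
  plan="0 0 0.015 0 0 0.4;0 0 0 0 0 0.4;0 0 0 0 0 0;0 0 0 0 0 0;0 0 0 0 0 0;0 0 0 0 0 0;0 0 0 0 0 0;0 0 0 0 0 0",
)

```text
time_s: 25.22
eef_pos: [0.4504, 0.0507, 0.0639]
eef_rot: [0.0, 0.997, 0.074, 0.001]
wrist_force: [-12.5, -1.4, 27.5]
opening: 0.14
grasp_force: 63.9
```

Call:
carry_out(
  plan="0 0 0 0 0 0;0 0 0 0 0 0;0 0 0 0 0 0;0 0 0 0 0 0;0 0 0 0 0 0;0 0 0 0 0 0;0 0 0 0 0 0;0 0 0 0 0 0",
)

```text
time_s: 25.88
eef_pos: [0.4504, 0.0507, 0.0639]
eef_rot: [0.0, 0.997, 0.074, 0.001]
wrist_force: [-12.1, -0.1, 28.0]
opening: 0.146
grasp_force: 63.9
```

```bash
python3 meas.py
```

```text
bubble 35.648527019652136
line 26.09378042446065 26.518772246233908
line 43.13834376963044 42.64423577090403
[(np.float64(11.8), 169, np.float64(0.54)), (np.float64(14.1), 174, np.float64(0.53)), (np.float64(16.4), 176, np.float64(0.54)), (np.float64(18.8), 175, np.float64(0.54)), (np.float64(21.1), 167, np.float64(0.54)), (np.float64(23.4), 152, np.float64(0.54)), (np.float64(25.7), 138, np.float64(0.54)), (np.float64(28.1), 145, np.float64(0.57)), (np.float64(30.4), 167, np.float64(0.69)), (np.float64(32.7), 186, np.float64(0.82)), (np.float64(35.0), 194, np.float64(0.86)), (np.float64(37.3), 189, np.float64(0.82)), (np.float64(39.6), 167, np.float64(0.74)), (np.float64(41.9), 146, np.float64(0.65)), (np.float64(44.2), 147, np.float64(0.55)), (np.float64(46.5), 159, np.float64(0.53)), (np.float64(48.7), 164, np.float64(0.52)), (np.float64(51.0), 162, np.float64(0.53)), (np.float64(53.3), 161, np.float64(0.53)), (np.float64(55.6), 162, np.float64(0.53))]
[-12.47015878  -0.07283453  27.77585863] 26.1833
```

The regression over the whole turn (start +13.0 mm, so 2.04 rad needed and 2.09 rad turned) and the direct reading both put the bubble within 1 mm of centre. The press holds at 28 N and the lever is still shut.

```bash
python3 -c "
from bench import ctrl; print(ctrl.hand_in())"
```

```text
the job is handed in; nothing more can be done
None
```

I handed the job in with the valve lever swung to its stop, square across the pipe. The arm is still gripping the knob and pressing it down at about 28 N, and the bubble is centred to within about 1 mm by my measurement; the hand-in returned no verdict.

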